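# Set the guarded thickness dial of the dough roller

### The job

At the pasta workshop table, prop open the flour guard on the steel drive box by swinging it up and all the way back until it rests on its stop by itself. Then turn the dial beneath it so that its pointer aims at the one long, broad tick on the scale, and let go with the guard still open. Leave the round twist timer where it stands; its knob looks alike but is not the one.

Things in the scene. Friction and masses are not known exactly. Their poses are not given: they have to be found in the camera images.
- drive_box: Low steel drive box fixed on the table, 130 x 130 mm, deck 45 mm high, under a flat aluminium flap (guard). Origin at table level; own x points from the handle side (facing the robot, within 25 degrees) to the hinge side, y left, z up. Box spans x -60 to 70, y -65 to 65 mm; a ridge at x 52 to 70 rises to 85 mm. Dial axis: x -5, y 0. All mm below are in this frame.
- guard (a joint): Flap 110 mm wide, hinge line along y at x 60, z 90 mm. Black bar handle in the flap's plane, 20 mm wide (y -10 to 10), 10 mm thick, 115 to 163 mm from the hinge line: closed, at x -55 to -103, z 85 to 95, air on both sides and below. Angle: 0 closed, 1.57 upright, 2.5 laid back on its stop. Free hinge, flap 0.12 kg: falls shut below about 1.5, falls open and stays beyond 1.7.
- dial (a joint): Black disc 48 mm wide, top at z 49 mm, with an upright bar grip 46 long, 14 wide, z 49 to 83 mm; white pointer line on one half of its top. Angle grows clockwise seen from above; at 0 the pointer aims along the box's -x and the bar lies along x. Range -0.95 to 0.95; starts negative, stays where left (0.03 N m friction). Long broad tick at +0.4; thin short ticks at -0.8, -0.4, 0, 0.8.
- timer: Bystander: loose round steel kitchen timer, 76 mm across and 52 mm high, with a similar black bar on top but no cover, standing on one side of the drive box. Origin at the centre of its underside. Not to be disturbed.
Not all that is in view belongs to the job. Of the things shaped like the drive_box, the steel one is meant.

How it is judged:
On the way, in this order (a step that is already met when the one before it is completed fails the run):
1. the guard is swung back onto its stop (value of joint guard above 2.3 rad), for 0.2 s.
2. the dial's pointer is at the long tick, guard still open (value of joint guard above 2.3 rad and value of joint dial between 0.2 and 0.6 rad), for 0.2 s.
At the end, for the whole second after the job is handed in: The guard rests open on its stop (beyond 2.3 rad), the dial points at the long tick (0.4 rad, within 0.2 rad) and is at rest; the timer was not moved by more than 30 mm (all of step 2 and velocity of joint dial between -0.05 and 0.05 rad/s); the robot touches nothing.
It fails at once if the timer is moved by more than 30 mm (distance of timer from where it was at the start of the episode above 0.03 m).
It also fails if it takes over 51 s, if anything falls off the work surface, if the arm or the gripper's body presses on something with over 40 N, if the wrist force passes 120 N, or if a joint passes its speed limit or range.

### The arm

A 6-joint arm with a two-finger parallel gripper is mounted at the origin on the work surface. World frame = base frame: x ahead of the robot, y to its left, z up, the work surface at z = 0. Lengths are in m, angles in rad, forces in N, time in s.
With the tool pointing down it reaches from about 0.425 to 0.95 m from the base axis. Payload 14.7 kg.
Tool frame: the origin (TCP) lies at the very end of the fingers, on their centre line; the grasp point (between the pads) lies grip_depth behind it (grip_depth is the distance from the TCP to the grasp point, in m); y points along the fingers, z is the direction in which the jaws open and shut, and the axes are right-handed (so a half turn about y gives the same grasp; the last joint's range is limited). The gripper opens to 85 mm and grips with 20 to 120 N. Pads are 22 mm wide; open, the fingers measure 114 mm over their backs; the gripper's body (76 mm by 85 mm) begins 54 mm behind the grasp point. The pads swing forward as they close: fully open they stand 13 mm farther back than shut.
Start: joints at [1.063, 0.48, 1.596, -0, 1.065, -0.047], TCP at [0.289, 0.582, 0.231] pointing down, gripper open.
Joint ranges: [-2.75, 2.75], [-0.82, 2.05], [0.23, 2.67], [-1.56, 4.7], [0.09, 2.69], [-2.92, 2.92]. Speed limits (rad/s): [1.89, 1.89, 2.39, 3.01, 3.01, 3.01].

### API

Orientations are given as a 3x3 rotation matrix whose columns are the frame's x, y, z axes.
In Python, from workcell import get_state, grab_frame, sign_off, grip_depth gives the robot as it stands.
- The arm moves only by the shell command python3 -m inch 'ROWS' [FORCE]. ROWS is a JSON object of lists of equal length, an entry for each row: "slide": the shift along the tool's x, y, z in m, a list of three; "angular": the turn, a rotation vector about the tool's x, y, z in rad, a list of three; "grip": the closure, from 0 (fully open) to 1 (shut). A call has 1 to 20 rows; each row is the pose to reach, as a shift and turn from the pose commanded when the call began, along the tool's axes at that moment; what a row does not reach only later rows make up. A row lasts 1/12 s, in which the tool goes at most 41.7 mm and 7.16 degrees, less where a joint would pass 70% of its speed; a pose out of reach is approached as far as the arm can. A call with a gripper value outside its range is refused whole. The fingers move at their own pace and stop on an object; FORCE is the grip in N (left out, the last holds). Time passes only in rows, so rows that repeat a pose let the fingers close. It gives the time, the measured TCP pose, the force and the opening at its end, in the units of the state.
- get_state(): the state, without advancing time (a new reading comes with each control period).
- grab_frame(name): name is "scene" or "side" or "wrist"; returns a dict with "img" (384x512x3 uint8, blue, green, red), "fx", "fy", "cx", "cy" (pixels), "dist_coeffs" ([k1, k2, p1, p2, k3] as OpenCV has them; the pictures are not rectified), "origin" and "orientation" of the camera in the world. Camera axes: x right, y down, z forward; pixel columns grow to the right and rows downward; lengths in m; the calibration is good to about 2 mm. A picture is of the moment at which its call begins. There is no depth.
- sign_off(): hands the job in, once; it reports no verdict.
The state is a dict: "time_s": time; "qpos": joint angles; "qvel": joint speeds; "joint_torque": joint torques, N m; "position": TCP position; "tool_rot": TCP orientation; "force": force on the tool from outside, world axes, zero at the start; "torque": the same for the moment, N m; "gripper_width": finger opening in m.
Only numpy, scipy, OpenCV 4.12 (cv2) and the standard library are available. Lean on these libraries where they do the work, as an engineer would, in place of code of your own. Each camera call takes 0.05 s, during which the arm holds its last target.

## Working session

There is one attempt and no reset: what is moved stays moved. The work goes in short steps, Python scripts to look and compute and a shell command to move; the robot and the scene stay as the last step left them, time stands still between calls to the robot, and variables do not carry over. Pictures are saved under pics/ and viewed, and the job is handed in when it is done.

```bash
mkdir -p pics; ls; python3 - <<'E'
from workcell import *
import cv2,numpy as np
s=get_state();print(s['time_s'],s['position'],np.round(s['tool_rot'],3),s['gripper_width'],grip_depth)
for n in ['scene','side','wrist']:
    f=grab_frame(n);cv2.imwrite(f'pics/{n}0.png',f['img']);print(n,f['fx'],f['cx'],f['cy'],f['dist_coeffs'],np.round(f['origin'],3),np.round(f['orientation'],3).tolist())
E
```

```text
pics
0.0 [0.28879219 0.58185083 0.23065513] [[ 0.896 -0.001  0.445]
 [-0.445 -0.001  0.896]
 [-0.    -1.    -0.001]] 0.08548382624460525 0.0187
scene 414.38154636747004 262.21336540728873 193.203889065102 [-0.03825639  0.          0.          0.          0.        ] [1.1   0.135 0.563] [[-0.296, 0.584, -0.756], [0.955, 0.198, -0.221], [0.021, -0.787, -0.616]]
side 439.4206690355733 254.83622255970343 180.41654125133792 [-0.14609295  0.          0.          0.          0.        ] [ 0.279 -0.683  0.546] [[0.956, -0.155, 0.249], [-0.293, -0.558, 0.777], [0.019, -0.815, -0.579]]
wrist 289.6161261187152 253.11462427307805 187.8176031357967 [-0.01503546  0.          0.          0.          0.        ] [0.22  0.616 0.374] [[0.445, 0.855, 0.267], [0.895, -0.425, -0.133], [-0.001, 0.298, -0.955]]
```

View pics/scene0.png

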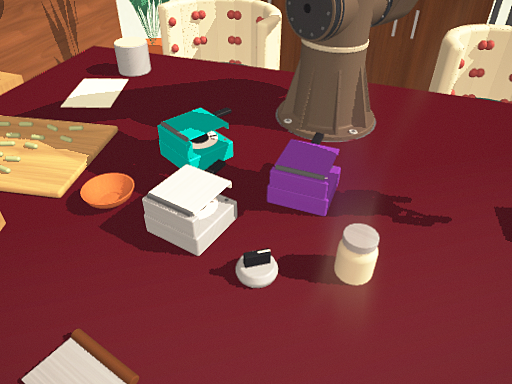

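View pics/side0.png

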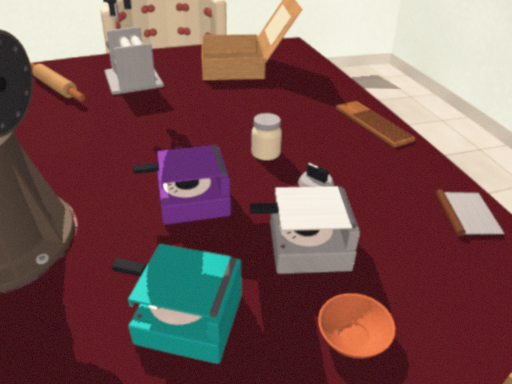

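View pics/wrist0.png

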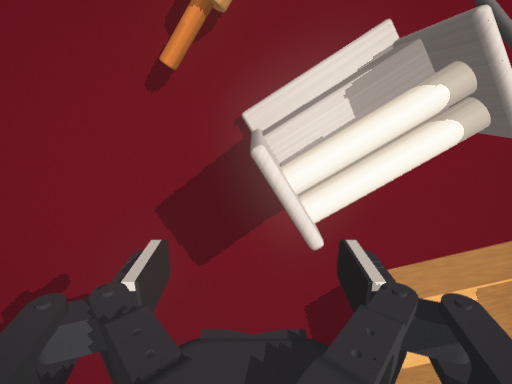

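The steel box is the grey one, at about (190,208) in the scene picture and (313,230) in the side picture. The timer is at (257,268) in scene and (317,178) in side. Next I'll zoom in to measure.

```bash
python3 - <<'E'
import cv2
a=cv2.imread('pics/scene0.png')[155:295,135:285]
b=cv2.imread('pics/side0.png')[155:280,240:370]
cv2.imwrite('pics/sc_z.png',cv2.resize(a,None,fx=4,fy=4,interpolation=cv2.INTER_CUBIC))
cv2.imwrite('pics/si_z.png',cv2.resize(b,None,fx=4.7,fy=4.7,interpolation=cv2.INTER_CUBIC))
E
```

```text
(no output)
```

View pics/sc_z.png

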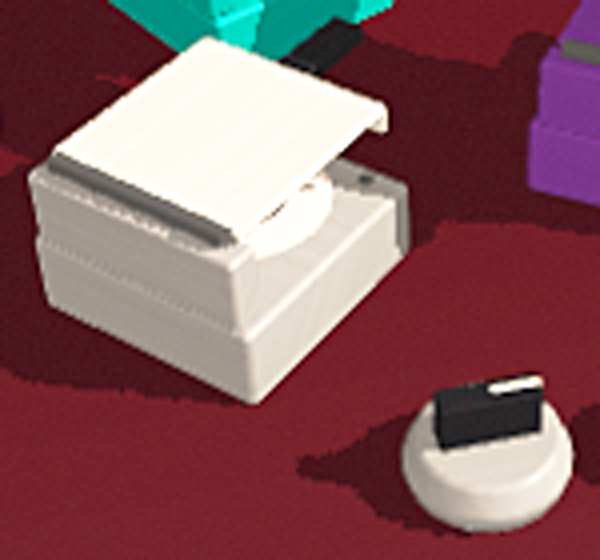

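View pics/si_z.png

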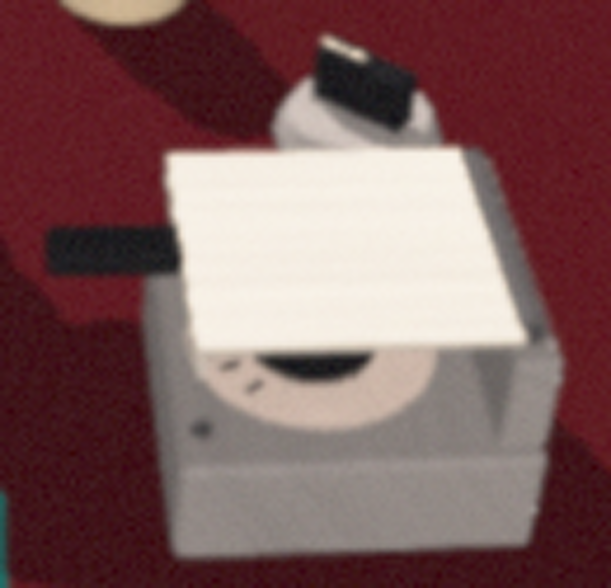

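```bash
cat > h.py <<'E'
import cv2,numpy as np
from workcell import *
def ray(f,uv):
    K=np.array([[f['fx'],0,f['cx']],[0,f['fy'],f['cy']],[0,0,1]])
    p=cv2.undistortPoints(np.array([[uv]],float),K,np.array(f['dist_coeffs']))[0,0]
    return np.array(f['origin']),np.array(f['orientation'])@[p[0],p[1],1]
def onz(f,uv,z):
    o,d=ray(f,uv);return o+d*(z-o[2])/d[2]
def tri(f,uv,g,vw):
    (o,d),(p,e)=ray(f,uv),ray(g,vw)
    st=np.linalg.lstsq(np.stack([d,-e],1),p-o,rcond=None)[0]
    a,b=o+d*st[0],p+e*st[1];return (a+b)/2,np.linalg.norm(a-b)
def proj(f,P):
    K=np.array([[f['fx'],0,f['cx']],[0,f['fy'],f['cy']],[0,0,1]])
    R=np.array(f['orientation']).T
    return cv2.projectPoints(np.array(P,float),cv2.Rodrigues(R)[0],-R@np.array(f['origin']),K,np.array(f['dist_coeffs']))[0][:,0]
E
python3 - <<'E'
from h import *
A=grab_frame('scene');B=grab_frame('side')
sc=lambda u,v:(135+u/4,155+v/4)
si=lambda u,v:(240+u/4.7,155+v/4.7)
L=[]
def fit(L):
    # rigid 2D
    a=np.array([l[0] for l in L]);b=np.array([l[1][:2] for l in L])
    ac,bc=a-a.mean(0),b-b.mean(0)
    th=np.arctan2((ac[:,0]*bc[:,1]-ac[:,1]*bc[:,0]).sum(),(ac*bc).sum())
    R=np.array([[np.cos(th),-np.sin(th)],[np.sin(th),np.cos(th)]]);t=b.mean(0)-R@a.mean(0)
    print('yaw',th,'t',t,'res mm',np.round((a@R.T+t-b)*1e3,1).tolist());return th,t
L=[((.07,.065),onz(A,sc(255,402),0)),((.07,-.065),onz(A,sc(48,300),0)),
((-.06,-.065),onz(B,si(178,557),0)),((.07,-.065),onz(B,si(530,545),0)),
((-.103,.01),onz(B,si(47,230),.095)),((-.103,-.01),onz(B,si(47,255),.095))]
th,t=fit(L[:4]);fit(L)
print(tri(A,sc(362,30),B,si(47,230)))
R=np.array([[np.cos(th),-np.sin(th),0],[np.sin(th),np.cos(th),0],[0,0,1]])
w=lambda p:R@np.array(p)+[*t,0]
print('handle mid',w([-.079,0,.09]),'hinge',w([.06,0,.09]),'dial',w([-.005,0,.066]))
print('timer top',onz(A,(257,268),.04),onz(B,(317,178),.052))
P=[w(p) for p in [(-.103,.01,.095),(-.103,-.01,.095),(-.06,-.065,.045),(.06,.055,.09),(.06,-.055,.09),(-.05,.055,.09),(-.05,-.055,.09)]]
print(np.round((proj(A,P)-[135,155])*4),np.round((proj(B,P)-[240,155])*4.7))
E
```

```text
yaw -0.23332998198072252 t [ 0.54335846 -0.16796802] res mm [[1.5, 1.0], [1.8, -1.1], [-3.1, -0.5], [-0.2, 0.5]]
yaw -0.2267592245167344 t [ 0.54361549 -0.16874454] res mm [[1.4, 0.8], [2.6, -1.5], [-2.5, -1.7], [0.6, 0.1], [-0.8, 4.3], [-1.3, -1.9]]
(array([ 0.44785539, -0.13468893,  0.09060236]), np.float64(0.00019601826477438794))
handle mid [ 0.46649921 -0.14970176  0.09      ] hinge [ 0.60173257 -0.18184114  0.09      ] dial [ 0.53849395 -0.16681193  0.066     ]
timer top [ 6.54255834e-01 -3.20855785e-04  4.00000000e-02] [ 0.6126589  -0.04545039  0.052     ]
[[364.  21.]
 [332.   9.]
 [203.  96.]
 [236. 237.]
 [ 46. 154.]
 [379. 109.]
 [198.  40.]] [[ 40. 221.]
 [ 43. 257.]
 [177. 469.]
 [464. 146.]
 [534. 339.]
 [176. 153.]
 [210. 350.]]
```

```bash
cat >> h.py <<'E'
TH,T0=-0.233,np.array([.5434,-.168,0])
RB=np.array([[np.cos(TH),-np.sin(TH),0],[np.sin(TH),np.cos(TH),0],[0,0,1]])
box=lambda p:RB@np.array(p)+T0
def down(yaw): # tool x at yaw, y down
    c,s=np.cos(yaw),np.sin(yaw);return np.array([[c,0,-s],[s,0,c],[0,-1,0]])@np.diag([1,1,1])
def rel(P,R=None):
    s=get_state();M=np.array(s['tool_rot'])
    out=np.round(M.T@(np.array(P)-s['position']),4)
    rv=None if R is None else np.round(cv2.Rodrigues(M.T@R)[0].ravel(),4)
    return out.tolist(),rv if rv is None else rv.tolist()
E
python3 - <<'E'
from h import *
print(np.linalg.det(down(TH)))
for P in [(.289,.582,.31),(.5,.2,.28),box([-.089,0,.2]),box([-.089,0,.13]),box([-.089,0,.07])]: print(np.round(P,3),rel(P,down(TH)))
E
```

```text
0.9999999999999998
[0.289 0.582 0.31 ] ([0.0001, -0.079, -0.0001], [0.0006, -0.2278, -0.0001])
[0.5  0.2  0.28] ([0.359, -0.0489, -0.2484], [0.0006, -0.2278, -0.0001])
[ 0.457 -0.147  0.2  ] ([0.4748, 0.0313, -0.5787], [0.0006, -0.2278, -0.0001])
[ 0.457 -0.147  0.13 ] ([0.4748, 0.1013, -0.5787], [0.0006, -0.2278, -0.0001])
[ 0.457 -0.147  0.07 ] ([0.4748, 0.1613, -0.5787], [0.0006, -0.2278, -0.0001])
```

```bash
python3 -m inch '{"slide":[[0,-0.04,0],[0,-0.079,0],[0.04,-0.078,-0.025],[0.08,-0.076,-0.05],[0.12,-0.073,-0.08],[0.16,-0.07,-0.11],[0.19,-0.065,-0.13],[0.22,-0.06,-0.15],[0.25,-0.055,-0.17],[0.28,-0.05,-0.19],[0.31,-0.05,-0.21],[0.335,-0.05,-0.23],[0.36,-0.05,-0.25],[0.37,-0.05,-0.28],[0.38,-0.045,-0.31],[0.39,-0.045,-0.34],[0.4,-0.04,-0.37],[0.41,-0.04,-0.4],[0.42,-0.03,-0.43],[0.43,-0.02,-0.46]],"angular":[[0,0,0],[0,-0.05,0],[0,-0.1,0],[0,-0.15,0],[0,-0.2,0],[0,-0.228,0],[0,-0.228,0],[0,-0.228,0],[0,-0.228,0],[0,-0.228,0],[0,-0.228,0],[0,-0.228,0],[0,-0.228,0],[0,-0.228,0],[0,-0.228,0],[0,-0.228,0],[0,-0.228,0],[0,-0.228,0],[0,-0.228,0],[0,-0.228,0]],"grip":[0,0,0,0,0,0,0,0,0,0,0,0,0,0,0,0,0,0,0,0]}' 20
python3 - <<'E'
from h import *
for P in [box([-.089,0,.2]),box([-.089,0,.15]),box([-.089,0,.07])]: print(np.round(P,3),rel(P,down(TH)))
E
```

```text
time_s: 1.92
position: [0.4695, -0.0225, 0.2515]
tool_rot: [[0.973, 0.001, 0.231], [-0.231, -0.0, 0.973], [0.001, -1.0, 0.0]]
force: [1.2, -1.0, -0.3]
gripper_width: 0.0854
[ 0.457 -0.147  0.2  ] ([0.0164, 0.0515, -0.1246], [-0.0002, 0.0004, 0.0014])
[ 0.457 -0.147  0.15 ] ([0.0163, 0.1015, -0.1246], [-0.0002, 0.0004, 0.0014])
[ 0.457 -0.147  0.07 ] ([0.0162, 0.1815, -0.1246], [-0.0002, 0.0004, 0.0014])
```

```bash
python3 -m inch '{"slide":[[0.004,0.02,-0.03],[0.008,0.04,-0.06],[0.012,0.06,-0.09],[0.016,0.08,-0.125],[0.016,0.1,-0.125],[0.016,0.1,-0.125],[0.016,0.1,-0.125]],"angular":[[0,0,0],[0,0,0],[0,0,0],[0,0,0],[0,0,0],[0,0,0],[0,0,0]],"grip":[0,0,0,0,0,0,0]}'
python3 - <<'E'
from h import *
print(rel(box([-.089,0,.07]),down(TH)))
for n in ['wrist','side']:
    f=grab_frame(n);cv2.imwrite(f'pics/{n}1.png',f['img'])
    print(proj(f,[box([-.103,.01,.095]),box([-.103,-.01,.095])]))
E
```

```text
time_s: 2.5
position: [0.4556, -0.1461, 0.1509]
tool_rot: [[0.973, -0.002, 0.232], [-0.232, 0.001, 0.973], [-0.002, -1.0, 0.0]]
force: [-0.2, -0.3, 0.9]
gripper_width: 0.0855
([0.0017, 0.0809, -0.001], [-0.0005, -0.0009, -0.0024])
[[265.0813337  191.27241589]
 [237.37883292 191.32520274]]
[[248.58624816 201.98482302]
 [249.23914833 209.60895292]]
```

View pics/wrist1.png

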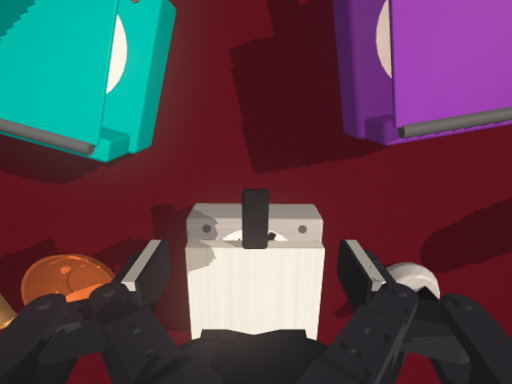

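View pics/side1.png

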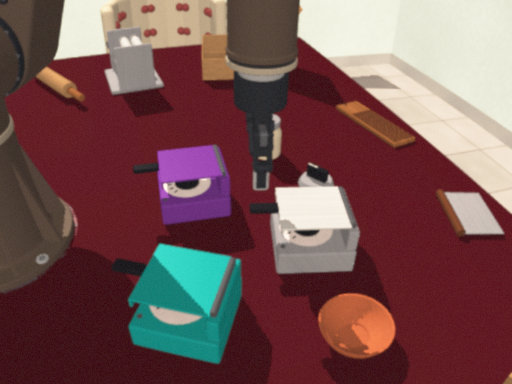

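The handle is at columns 243–268, rows 189–248 in the wrist picture, about 3 mm to the +y side of my estimate and otherwise as predicted. Both fingers clear it. I'll descend and grip.

```bash
python3 -m inch '{"slide":[[0.002,0.03,0.002],[0.002,0.06,0.002],[0.002,0.081,0.002],[0.002,0.081,0.002],[0.002,0.081,0.002],[0.002,0.081,0.002],[0.002,0.081,0.002],[0.002,0.081,0.002],[0.002,0.081,0.002],[0.002,0.081,0.002],[0.002,0.081,0.002],[0.002,0.081,0.002],[0.002,0.081,0.002]],"angular":[[0,0,0],[0,0,0],[0,0,0],[0,0,0],[0,0,0],[0,0,0],[0,0,0],[0,0,0],[0,0,0],[0,0,0],[0,0,0],[0,0,0],[0,0,0]],"grip":[0,0,0,0,0.8,1,1,1,1,1,1,1,1]}' 20
python3 - <<'E'
from h import *
f=grab_frame('side');cv2.imwrite(f'pics/side2.png',cv2.resize(f['img'][130:280,180:380],None,fx=4,fy=4))
s=get_state();p=np.array(s['position']);print(np.round(RB.T@(p-T0),4),np.round(s['force'],1))
M=np.array(s['tool_rot'])
y=.002
for a in np.arange(0,2.31,.15):
    g=box([.06-.149*np.cos(a),0,.09+.149*np.sin(a)]);g0=box([.06-.149,0,.09])
    print(round(a,2),np.round(M.T@(g-g0),3).tolist())
E
```

```text
time_s: 3.68
position: [0.4592, -0.1455, 0.0711]
tool_rot: [[0.973, 0.001, 0.231], [-0.231, -0.001, 0.973], [0.001, -1.0, -0.001]]
force: [-2.1, -5.6, 11.6]
gripper_width: 0.0196
[-0.0871  0.0025  0.0711] [-2.9 -4.4 11.8]
0.0 [0.0, 0.0, 0.0]
0.15 [0.002, -0.022, -0.0]
0.3 [0.007, -0.044, -0.0]
0.45 [0.015, -0.065, -0.0]
0.6 [0.026, -0.084, -0.0]
0.75 [0.04, -0.102, -0.0]
0.9 [0.057, -0.117, -0.0]
1.05 [0.075, -0.129, -0.0]
1.2 [0.095, -0.139, -0.0]
1.35 [0.117, -0.145, -0.0]
1.5 [0.139, -0.148, -0.0]
1.65 [0.161, -0.148, -0.0]
1.8 [0.183, -0.145, -0.0]
1.95 [0.204, -0.138, -0.0]
2.1 [0.224, -0.128, -0.0]
2.25 [0.243, -0.116, -0.0]
```

View pics/side2.png

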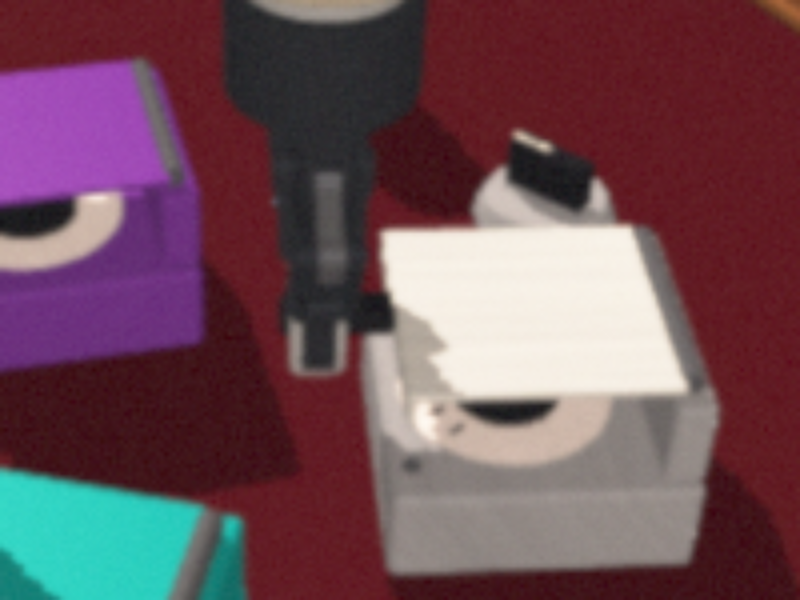

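The grip holds: opening is 19.6 mm on the 20 mm handle, with the pads on it left of the flap at about (320,335) in the enlarged crop. Now I'll follow the arc.

```bash
python3 -m inch '{"slide":[[0.001,-0.011,0],[0.002,-0.022,0],[0.004,-0.033,0],[0.007,-0.044,0],[0.011,-0.054,0],[0.015,-0.065,0],[0.02,-0.075,0],[0.026,-0.084,0],[0.033,-0.093,0],[0.04,-0.102,0],[0.048,-0.109,0],[0.057,-0.116,0],[0.066,-0.123,0],[0.075,-0.128,0],[0.085,-0.134,0],[0.095,-0.138,0]],"angular":[[0,0,0],[0,0,0],[0,0,0],[0,0,0],[0,0,0],[0,0,0],[0,0,0],[0,0,0],[0,0,0],[0,0,0],[0,0,0],[0,0,0],[0,0,0],[0,0,0],[0,0,0],[0,0,0]],"grip":[1,1,1,1,1,1,1,1,1,1,1,1,1,1,1,1]}' 20
python3 - <<'E'
from h import *
s=get_state();p=np.array(s['position'])
print(np.round(RB.T@(p-T0),4))
f=grab_frame('side');cv2.imwrite(f'pics/side3.png',cv2.resize(f['img'][80:280,180:380],None,fx=3,fy=3))
E
```

```text
time_s: 5.07
position: [0.5509, -0.1679, 0.209]
tool_rot: [[0.973, -0.001, 0.231], [-0.231, -0.001, 0.973], [-0.0, -1.0, -0.002]]
force: [-5.5, -10.4, 0.4]
gripper_width: 0.0195
[0.0073 0.0018 0.209 ]
```

View pics/side3.png

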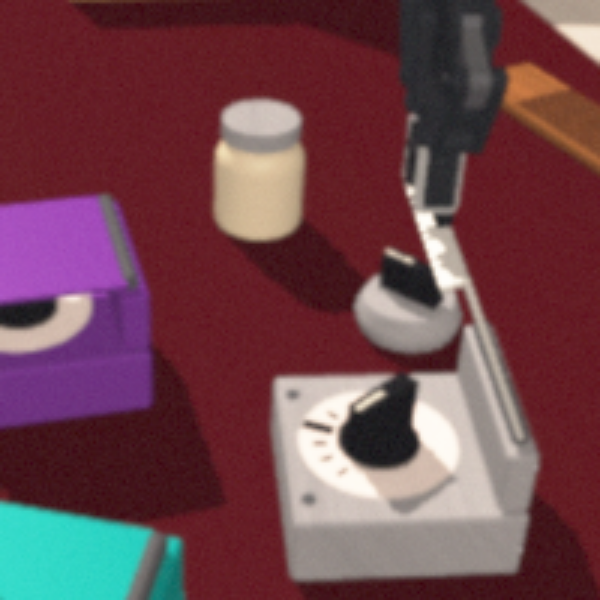

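The flap is nearly upright and the dial has come into view, with the broad tick at (318,427) in the crop. I'll continue the arc.

```bash
python3 -m inch '{"slide":[[0.011,-0.003,0],[0.022,-0.006,0],[0.033,-0.008,0],[0.044,-0.009,0],[0.055,-0.01,0],[0.066,-0.009,0],[0.077,-0.008,0],[0.087,-0.006,0],[0.098,-0.003,0],[0.108,0,0],[0.119,0.005,0],[0.129,0.01,0],[0.138,0.016,0],[0.147,0.022,0],[0.147,0.022,0]],"angular":[[0,0,0],[0,0,0],[0,0,0],[0,0,0],[0,0,0],[0,0,0],[0,0,0],[0,0,0],[0,0,0],[0,0,0],[0,0,0],[0,0,0],[0,0,0],[0,0,0],[0,0,0]],"grip":[1,1,1,1,1,1,1,1,1,1,1,1,1,1,1]}' 20
python3 - <<'E'
from h import *
s=get_state();p=np.array(s['position'])
print(np.round(RB.T@(p-T0),4))
f=grab_frame('side');cv2.imwrite(f'pics/side4.png',cv2.resize(f['img'][80:280,180:430],None,fx=3,fy=3))
E
```

```text
time_s: 6.37
position: [0.6951, -0.2034, 0.1859]
tool_rot: [[0.973, 0.0, 0.231], [-0.231, -0.003, 0.973], [0.001, -1.0, -0.003]]
force: [-2.8, -15.3, 2.7]
gripper_width: 0.0193
[0.1558 0.0006 0.1859]
```

View pics/side4.png

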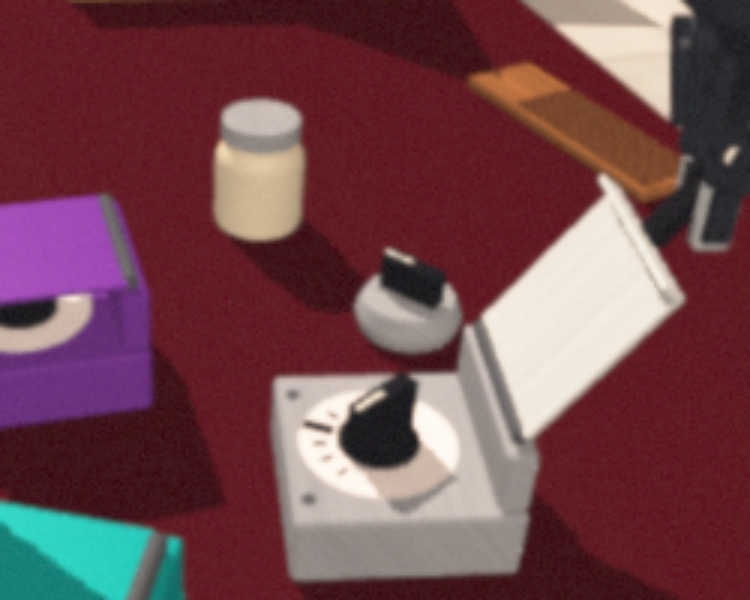

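```bash
python3 -m inch '{"slide":[[0.01,0.007,0],[0.018,0.014,0],[0.018,0.014,0],[0.018,0.014,0],[0.018,0.014,0],[0.018,0.014,0],[0.018,0.014,0],[0.018,-0.02,0],[0.018,-0.06,0],[0.018,-0.1,0],[0.018,-0.1,0]],"angular":[[0,0,0],[0,0,0],[0,0,0],[0,0,0],[0,0,0],[0,0,0],[0,0,0],[0,0,0],[0,0,0],[0,0,0],[0,0,0]],"grip":[1,1,0.6,0.3,0,0,0,0,0,0,0]}' 20
python3 - <<'E'
from h import *
s=get_state();p=np.array(s['position'])
print(np.round(RB.T@(p-T0),4))
for n in ['side','scene']:
  f=grab_frame(n);o=(80,180) if n=='side' else (110,120)
  cv2.imwrite(f'pics/{n}5.png',cv2.resize(f['img'][o[0]:o[0]+200,o[1]:o[1]+250],None,fx=3,fy=3))
E
```

```text
time_s: 7.33
position: [0.7148, -0.2056, 0.2959]
tool_rot: [[0.973, 0.011, 0.23], [-0.23, -0.004, 0.973], [0.012, -1.0, -0.001]]
force: [0.4, -0.2, 1.8]
gripper_width: 0.085
[0.1755 0.003  0.2959]
```

View pics/side5.png

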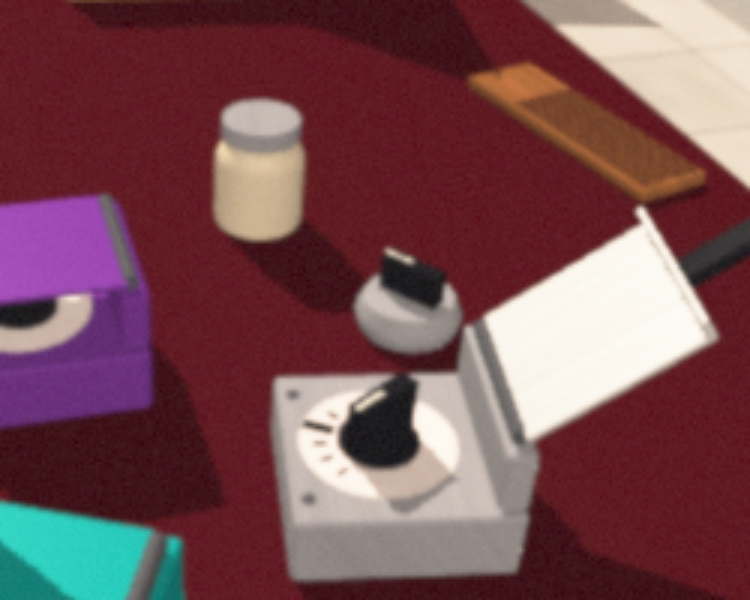

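View pics/scene5.png

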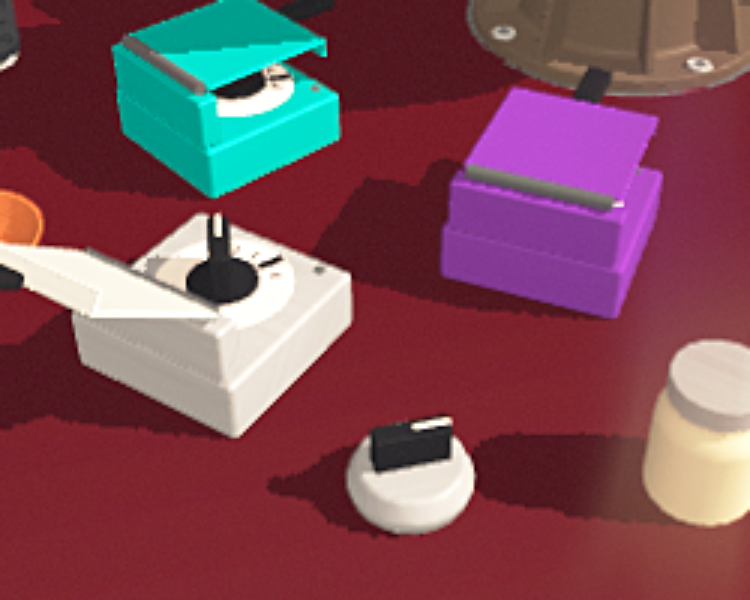

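The guard lies back on its stop in the side crop (hinge (500,380), free edge (680,275)). The pointer line runs about (358,411)–(384,392) in side and around (218,225) in scene. Next I'll measure the pointer and tick angles.

```bash
cat >> h.py <<'E'
def ang(a,c):
    d=RB.T@(np.array(a)-c); return np.arctan2(d[1],-d[0])
E
python3 - <<'E'
from h import *
A=grab_frame('scene');B=grab_frame('side')
inv=lambda P:np.round((RB.T@(P-T0))*1e3,1)
si=lambda u,v:(180+u/3,80+v/3); sc=lambda u,v:(120+u/3,110+v/3)
for f,c,pts in [(B,si,[(355,412),(386,391),(404,377)]),(A,sc,[(219,216),(219,240)])]:
    P=[onz(f,c(*q),.083) for q in pts]
    print([inv(p) for p in P])
    d=RB.T@(P[0]-P[1]);print('pointer ang',np.arctan2(d[1],-d[0]))
c=box([-.005,0,.045])
print('tick',inv(onz(B,si(318,427),.045)),ang(onz(B,si(318,427),.045),c),inv(onz(A,sc(271,262),.045)),ang(onz(A,sc(271,262),.045),c))
print('disc',inv(onz(B,si(380,440),.049)),inv(onz(A,sc(222,281),.049)))
print('flap edge L', [inv(tri(B,si(714,338),A,sc(5,240))[0])])
# guard prediction at 2.5
for a in (2.3,2.5):
    P=[box([.06-.11*np.cos(a),-.055,.09+.11*np.sin(a)]),box([.06-.11*np.cos(a),.055,.09+.11*np.sin(a)])]
    print(a,(proj(B,P)-[180,80])*3)
print('timer',onz(B,si(408,315),.03),onz(A,sc(410,480),.03))
E
```

```text
[array([-23. , -18.7,  83. ]), array([-3. , -1.5, 83. ]), array([ 9.3, 10.4, 83. ])]
pointer ang -0.7111192105567785
[array([-20.7, -11. ,  83. ]), array([-0.6,  4.7, 83. ])]
pointer ang -0.6643350175934583
tick [-37.   13.5  45. ] 0.39921667856567594 [-37.3  15.6  45. ] 0.4496740416389603
disc [-3.7 -4.  49. ] [-0.7  3.6 49. ]
flap edge L [array([142.3, -39.9, 151.5])]
2.3 [[687.42442008 311.9323003 ]
 [620.33673223 198.20041216]]
2.5 [[707.82542648 337.09701263]
 [639.70855874 222.15628734]]
timer [ 0.61560946 -0.03919249  0.03      ] [ 0.65015771 -0.00208861  0.03      ]
```

```bash
python3 - <<'E'
from h import *
print(get_state()['qpos'],get_state()['position'])
for z in (.29,.17): print(rel(box([-.005,0,z]),down(.457)))
E
```

```text
[-3.21011351e-01  5.73274419e-01  1.29506436e+00  3.96518426e-05
  1.27413468e+00 -1.65914130e+00] [ 0.71123287 -0.20454761  0.28579378]
([-0.1767, -0.0041, -0.0031], [-0.0004, -0.6897, -0.0008])
([-0.1766, 0.1159, -0.0031], [-0.0004, -0.6897, -0.0008])
```

```bash
python3 -m inch '{"slide":[[-0.03,0,-0.001],[-0.06,0,-0.001],[-0.09,0,-0.002],[-0.12,0,-0.002],[-0.15,0,-0.003],[-0.177,0,-0.003],[-0.177,0.03,-0.003],[-0.177,0.06,-0.003],[-0.177,0.09,-0.003],[-0.177,0.11,-0.003],[-0.177,0.116,-0.003],[-0.177,0.116,-0.003],[-0.177,0.116,-0.003]],"angular":[[0,-0.1,0],[0,-0.2,0],[0,-0.3,0],[0,-0.4,0],[0,-0.5,0],[0,-0.6,0],[0,-0.69,0],[0,-0.69,0],[0,-0.69,0],[0,-0.69,0],[0,-0.69,0],[0,-0.69,0],[0,-0.69,0]],"grip":[0,0,0,0,0,0,0,0,0,0,0,0,0]}'
python3 - <<'E'
from h import *
print(rel(box([-.005,0,.057]),down(.457)))
f=grab_frame('wrist');cv2.imwrite('pics/wrist6.png',f['img'])
a=-.69;u=np.array([-np.cos(a),np.sin(a),0])*.023
print(proj(f,[box(np.array([-.005,0,.083])+k*u) for k in(1,0,-1)]))
E
```

```text
time_s: 8.62
position: [0.5388, -0.1669, 0.1704]
tool_rot: [[0.897, -0.001, -0.441], [0.441, 0.0, 0.897], [-0.001, -1.0, 0.001]]
force: [-0.6, -0.4, 0.3]
gripper_width: 0.0856
([-0.0002, 0.1134, 0.0001], [-0.0006, 0.0002, -0.0005])
[[252.17577706 166.17872894]
 [252.21883893 192.99477374]
 [252.25974399 218.33427551]]
```

View pics/wrist6.png

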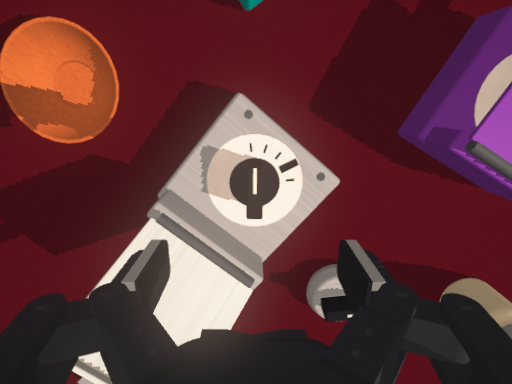

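The wrist picture shows the pointer line vertical at column 254, rows 168–193, and the bar end at row 219. That matches the prediction within about 2 px, so the dial stands at about -0.69. The broad tick is at (289,166). I'll descend and grip.

```bash
python3 -m inch '{"slide":[[0,0.03,0.001],[0,0.06,0.001],[0,0.09,0.001],[0,0.113,0.001],[0,0.113,0.001],[0,0.113,0.001],[0,0.113,0.001],[0,0.113,0.001],[0,0.113,0.001],[0,0.113,0.001],[0,0.113,0.001],[0,0.113,0.001],[0,0.113,0.001],[0,0.113,0.001]],"angular":[[0,0,0],[0,0,0],[0,0,0],[0,0,0],[0,0,0],[0,0,0],[0,0,0],[0,0,0],[0,0,0],[0,0,0],[0,0,0],[0,0,0],[0,0,0],[0,0,0]],"grip":[0,0,0,0,0,0.5,0.8,1,1,1,1,1,1,1]}' 20
python3 - <<'E'
from h import *
f=grab_frame('side');cv2.imwrite('pics/side7.png',cv2.resize(f['img'][80:280,180:430],None,fx=3,fy=3))
E
```

```text
time_s: 9.83
position: [0.5387, -0.1659, 0.0582]
tool_rot: [[0.897, 0.001, -0.441], [0.441, -0.0, 0.897], [0.001, -1.0, -0.0]]
force: [-1.9, 3.2, 13.6]
gripper_width: 0.0136
```

View pics/side7.png

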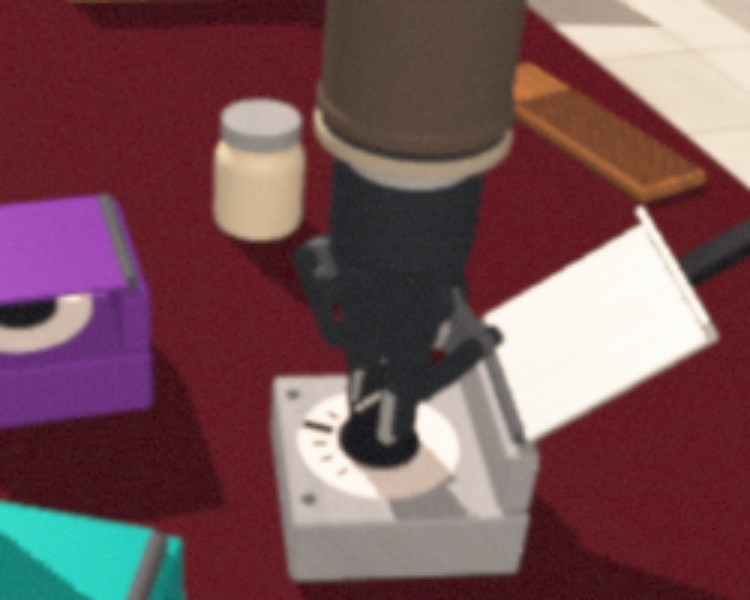

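The bar is gripped at 13.6 mm and the guard is still back. Now I'll turn the dial clockwise, which is + about tool y, by 1.09 rad.

```bash
python3 -m inch '{"slide":[[0,0,0],[0,0,0],[0,0,0],[0,0,0],[0,0,0],[0,0,0],[0,0,0],[0,0,0],[0,0,0],[0,0,0],[0,0,0],[0,0,0],[0,0,0],[0,0,0],[0,0,0],[0,0,0]],"angular":[[0,0.08,0],[0,0.16,0],[0,0.24,0],[0,0.32,0],[0,0.4,0],[0,0.48,0],[0,0.56,0],[0,0.64,0],[0,0.72,0],[0,0.8,0],[0,0.88,0],[0,0.96,0],[0,1.03,0],[0,1.09,0],[0,1.09,0],[0,1.09,0]],"grip":[1,1,1,1,1,1,1,1,1,1,1,1,1,1,1,1]}' 20
python3 -m inch '{"slide":[[0,0,0],[0,0,0],[0,0,0],[0,0,0],[0,0,0],[0,-0.02,0],[0,-0.05,0],[0,-0.08,0],[0,-0.113,0],[0,-0.113,0],[0,-0.113,0]],"angular":[[0,0,0],[0,0,0],[0,0,0],[0,0,0],[0,0,0],[0,0,0],[0,0,0],[0,0,0],[0,0,0],[0,0,0],[0,0,0]],"grip":[0.5,0,0,0,0,0,0,0,0,0,0]}'
python3 - <<'E'
from h import *
for n in ['side','wrist']:
  f=grab_frame(n);im=f['img']
  if n=='side': im=cv2.resize(im[80:280,180:430],None,fx=3,fy=3)
  cv2.imwrite(f'pics/{n}8.png',im)
E
```

```text
time_s: 11.22
position: [0.5387, -0.1651, 0.0582]
tool_rot: [[0.806, 0.001, 0.592], [-0.592, 0.001, 0.806], [0.0, -1.0, 0.001]]
force: [-0.9, 13.2, 14.5]
gripper_width: 0.0138
time_s: 12.13
position: [0.5395, -0.1665, 0.1722]
tool_rot: [[0.806, 0.003, 0.591], [-0.591, -0.001, 0.806], [0.004, -1.0, 0.001]]
force: [0.2, 0.0, -0.9]
gripper_width: 0.0855
```

View pics/side8.png

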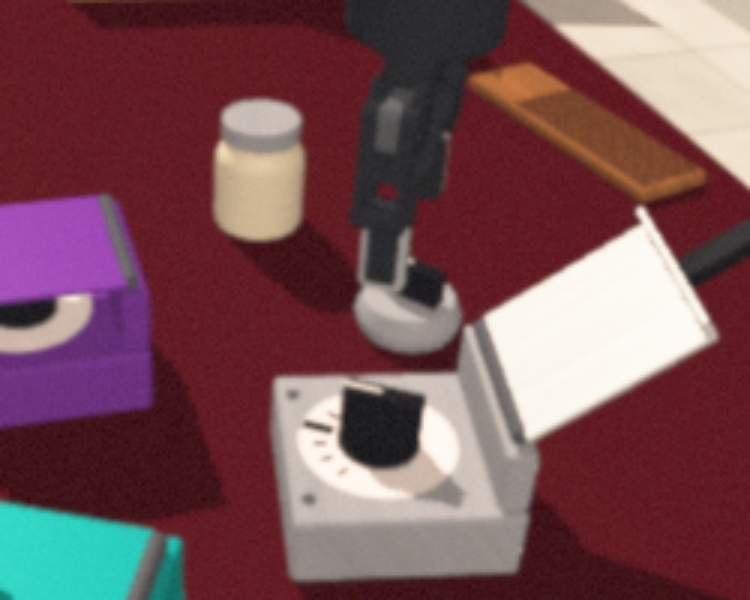

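View pics/wrist8.png

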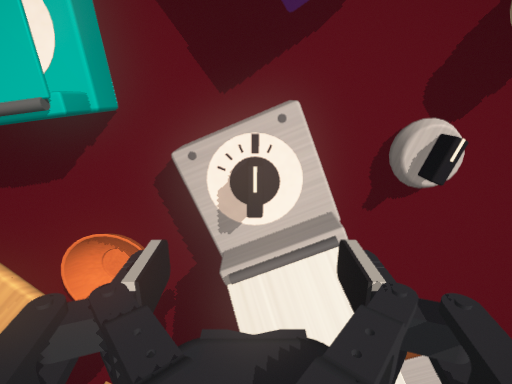

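In the wrist picture the pointer line (column 254, rows 168–192) and the broad tick (column 255, row 143) share one column. The side picture shows the guard on its stop, the timer unmoved at (408,315) and the gripper clear.

```bash
python3 -c "
from workcell import *
s=get_state();print(s['time_s'],s['force'],abs(s['qvel']).max() if hasattr(s['qvel'],'max') else s['qvel']);print(sign_off())"
```

```text
12.2333 [ 0.28312316 -0.07833244 -0.10546297] 0.017180426075168332
the job is handed in; nothing more can be done
None
```

I swung the steel box's guard back onto its stop and turned the dial from about -0.69 rad to the long broad tick. I then let go, lifted clear and handed the job in at 12.2 s.

- **Guard:** in the last side picture it lies where it did after I released it. There the flap's corners matched the projection for 2.5 rad within about 7 px in a 3x enlarged crop.
- **Dial:** in the last wrist picture the pointer and the broad tick share one column (254 and 255). That puts the dial at about 0.4 rad.
- **Timer and contact:** the timer is at the same pixels as before. The gripper is open about 9 cm above the dial, with wrist force near 0.

**Disagreements:**
- The scene and side views differed by several mm on the dial centre (about 8 mm in y).
- They differed by about 50 mm on the timer's rough position. I only used that to check clearance.
- The wrist view put the guard handle about 3 mm off my first estimate, and I corrected for that before gripping.
- Wrist force readings reached about 20 N while gripping and moving the parts, well under the limit.

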